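Open the spring clip over the job board

ROBOT

A 7-joint arm with a two-finger parallel gripper is mounted at the origin on the work surface. World frame = base frame: x ahead of the robot, y to its left, z up, the work surface at z = 0. Lengths are in mm, angles in rad, forces in N, time in s.
With the tool pointing down it reaches from about 400 to 875 mm from the base axis. Payload 4.4 kg.
Tool frame: the origin (TCP) lies where the fingers leave the gripper's body, on its centre line; the fingertips stand 73 mm ahead of it and the grasp point (between the pads) lies 54 mm ahead of it; z points along the fingers, y is the line along which they close (so a half turn about z gives the same grasp; the last joint's range is limited). The gripper opens to 85 mm and grips with 20 to 120 N. Pads are 22 mm wide; open, the fingers measure 114 mm over their backs; the gripper's body (76 mm by 85 mm) begins 54 mm behind the grasp point. The pads swing forward as they close: fully open they stand 13 mm farther back than shut.
Start: joints at [-1.188, 0.628, 0.038, 1.517, -0.027, 0.996, -0.02], TCP at [282.006, 585.653, 303.913] pointing down, gripper open.
Joint ranges: [-3.06, 3.06], [-0.37, 2.12], [-1.25, 1.32], [0.18, 2.47], [-1.1, 4.24], [0.23, 1.98], [-2.94, 2.94]. Speed limits (rad/s): [2.57, 2.57, 3.14, 3.14, 3.14, 3.14, 3.14].

INTERFACE

Orientations are given as [roll, pitch, yaw] about the fixed x, y, z axes, in that order (R = Rz(yaw) Ry(pitch) Rx(roll)).
In Python, from cell import ctrl gives the robot as it stands.
- The arm moves only by the tool send_rows, never from a script. Its argument "rows" is a list that holds one entry, the list of rows, each a list of 6 numbers: the shift along the tool's x, y, z in cm, then the turn, a rotation vector about the tool's x, y, z in rad. In form: [[[tx, ty, tz, wx, wy, wz], ...]]. A call has 1 to 10 rows; each row is the pose to reach, as a shift and turn from the pose commanded when the call began, along the tool's axes at that moment; what a row does not reach only later rows make up. A row lasts 1/10 s, in which the tool goes at most 50 mm and 8.59 degrees, less where a joint would pass 70% of its speed; a pose out of reach is approached as far as the arm can. A call with a gripper value outside its range is refused whole. "grip" is the closure in counts, from 0 (fully open) to 255 (shut), set as the call begins (left out, the last holds). The fingers move at their own pace and stop on an object; the grip force is fixed at half the most. Time passes only in rows, so rows that repeat a pose let the fingers close. It gives the time, the measured TCP pose, the force, the opening and the grip force at its end, in the units of the state.
- ctrl.read_state(): the state, without advancing time (a new reading comes with each control period).
- ctrl.get_image(name): name is "scene" or "top" or "wrist"; returns a dict with "pixels" (480x640x3 uint8, red, green, blue), "fx", "fy", "cx", "cy" (pixels), "extrinsics" (4x4, takes a point from camera to world coordinates); the wrist camera has in their place "mount" (4x4, takes a point from camera to tool coordinates, whose origin is the TCP and whose axes are the flange's). Camera axes: x right, y up, looking along -z (the intrinsics and any distortion apply to the point x, -y, -z); pixel columns grow to the right and rows downward; lengths in mm; the calibration is good to about 2 mm. A picture is of the moment at which its call begins: read the wrist's pose just before it. There is no depth.
- ctrl.finish_job(): hands the job in; it is judged then, once.
The state is a dict: "clock": time; "qpos": joint angles; "qd": joint speeds; "tau": joint torques, N m; "eef_pos": TCP position; "tool_rot": TCP orientation; "force": force on the tool from outside, world axes, zero at the start; "torque": the same for the moment, N m; "width": finger opening in mm; "gripper_force": force on a finger pad.
Only numpy, scipy, OpenCV 4.12 (cv2) and the standard library are available. Lean on these libraries where they do the work, as an engineer would, in place of code of your own. Each camera call takes 0.05 s, during which the arm holds its last target. There are 200 camera calls.

TASK

Lift the plywood job board out of its wooden rack and slide it down into the close-fitting pocket of the grey stand until it sits fully home, and let go of it. Then take the spring clip off its rail by squeezing its two levers together so that its jaws spread wide, and hold it gaping around the middle of the board's top edge, the edge well inside the jaws, neither jaw nor hinge touching the board, so that I can slip a job sheet in. Finish while still holding the clip squeezed open there, and do not knock over or push away the wrench, the tin or the jar.

Things in the scene. Friction and masses are not known exactly. Their poses are not given: they have to be found in the camera images.
- board_mid (a point): Centre of the loose plywood job board: 9 mm thick (its x), 120 mm wide (its y), 110 mm tall (its z, up), about 90 g. It starts upright in the wooden rack, its lower 35 mm in a trough 15 mm wide whose floor is 10 mm above the bench; it may lean up to 0.15 rad there. Grasp it across its thickness near the middle of its top edge. Either face may face either way in the stand.
- board_foot (a point): Middle of the board's bottom edge, 55 mm below its centre; same axes.
- board_top (a point): Middle of the board's top edge, 55 mm above its centre; same axes.
- stand_floor (a point): Middle of the pocket's floor in the grey steel stand, 8 mm above the bench; z up. The pocket is 11.5 mm wide (its x) and 124 mm long (its y); straight walls rise 45 mm above this floor, then flared lips to about 55 mm. The stand is fixed; foot plate 110 x 160 mm. Seated, about 55 mm of the board stands out of the lips.
- board: The same board; origin at the middle of its bottom edge.
- stand: The grey stand, fixed; origin on the bench below the pocket's centre.
- rail: Clip rail, fixed: an upright steel strip 6 mm thick (its x) and 70 mm long (its y), top edge 70 mm above the bench, on a 90 x 100 x 12 mm foot. Origin on the bench below the strip's centre. The spring clip starts closed on this strip, its hinge barrel resting on the strip's top edge, levers up.
- clip_pivot (a point): Middle of the hinge of the loose steel spring clip, about 76 mm above the bench at the start. The clip is 26 mm wide along its y, the hinge axis. Its levers rise 48 mm above the hinge (54 mm when squeezed), its jaws hang 52 mm below; the hinge barrel has a radius of 6 mm. x and z belong to one half of the clip, which tilts by half the opening angle as the clip opens; y and this point stay midway.
- clip: The same clip (about 100 g), origin on the hinge. Squeeze its levers together along the clip's x, about 34 mm above the hinge: closed, their outer faces are about 54 mm apart there and 62 mm at the tops; squeezed to the stop they are upright, parallel and 34 mm apart. The spring takes about 5 N on each lever to start and 10 N to hold fully open.
- jaw_a (a point): Inner edge of the tip of one jaw (on the clip's +x side), 52 mm below the hinge when closed, mid-width.
- jaw_b (a point): Inner edge of the tip of the other jaw (on the clip's -x side). The tips are 6 mm apart on the rail and 33 mm apart fully open (then 49 mm below the hinge); 28 mm below the hinge the fully open jaws are 20 mm apart.
- clip_spread (a joint): Opening angle of the clip between its halves: about 0 when closed on the rail, 0.54 rad at the stop, fully open. Its spring always closes it.
- wrench: Bystander: steel wrench lying on the bench; origin under it.
- tin: Bystander: open steel tin, 70 mm across, 55 mm tall; origin at its underside.
- cleaner: Bystander: jar of hand cleaner, 60 mm across, 80 mm tall; origin at its underside.
Mind the look-alikes: they are no part of the job. What is shaped like the clip but blue or red is not meant. Several things look just like the stand: the one meant starts farthest to the robot's right.

How it is judged:
By the outcome, as a careful person would: the job done as asked, in the order asked, and still so for the second after the job is handed in, while the arm keeps its last pose, push and grip.
It also fails if it takes over 72 s, if anything falls off the work surface, if the arm or the gripper's body presses on something with over 40 N, if the wrist force passes 120 N, or if a joint passes its speed limit or range.

## Working session

There is one attempt and no reset: what is moved stays moved. The work goes in short steps, Python scripts to look and compute and a tool call to move; the robot and the scene stay as the last step left them, time stands still between calls to the robot, and variables do not carry over. Pictures are saved under pics/ and viewed, at most 13 in all, crops included, and the job is handed in when it is done.

Besides the shell and the picture viewer there is one more tool, called by a JSON object that holds its "op" and its "data". send_rows: Moves the arm, as the interface text tells. Its arguments: {"type":"object","properties":{"rows":{"type":"array","items":{"type":"array","items":{"type":"array","items":{"type":"number"}}}},"grip":{"type":"number"}},"required":["rows"]}

```bash
ls; mkdir -p pics; python3 - <<'E'
from cell import ctrl
import cv2,numpy as np
np.set_printoptions(precision=4,suppress=True)
print(ctrl.read_state())
for n in ("scene","top"):
    im=ctrl.get_image(n); cv2.imwrite(f"pics/{n}0.png",im["pixels"][:,:,::-1])
    print(n,{k:v for k,v in im.items() if k!="pixels"})
im=ctrl.get_image("wrist");print({k:v for k,v in im.items() if k!="pixels"})
E
```

```text
pics
{'clock': 0.0, 'qpos': array([-1.1878,  0.6293,  0.0384,  1.5184, -0.027 ,  0.9963, -0.02  ]), 'qd': array([ 0.0011,  0.0005,  0.0002,  0.0005, -0.0007, -0.0003, -0.0004]), 'tau': array([  0.    , -56.3393,   1.2258, -19.3446,   0.0109,   0.0108,
        -0.    ]), 'eef_pos': array([281.7693, 585.2033, 302.9849]), 'tool_rot': array([-3.1397,  0.    ,  2.6928]), 'force': array([0.1318, 0.6965, 0.0547]), 'torque': array([ 0.0608, -0.0056, -0.0082]), 'gripper_force': 0.0, 'width': 85.31003647097225}
scene {'fx': 491.9474069757586, 'fy': 491.9474069757586, 'cx': 318.43592371479326, 'cy': 242.39449840478255, 'extrinsics': array([[  -0.5353,   -0.5649,    0.628 , 1094.3552],
       [   0.8447,   -0.3576,    0.3984,  357.8908],
       [  -0.0005,    0.7437,    0.6686,  705.0837],
       [   0.    ,    0.    ,    0.    ,    1.    ]])}
top {'fx': 453.7828155667568, 'fy': 453.7828155667568, 'cx': 313.6701711862908, 'cy': 245.6119417680505, 'extrinsics': array([[   0.0108,    0.9976,   -0.0681,  469.0365],
       [  -0.9999,    0.0113,    0.0072,   31.9962],
       [   0.0079,    0.068 ,    0.9977, 1006.4466],
       [   0.    ,    0.    ,    0.    ,    1.    ]])}
{'fx': 412.2445639912978, 'fy': 412.2445639912978, 'cx': 316.89918099004944, 'cy': 240.45753676131963, 'mount': array([[ -0.0006,   0.9468,   0.3218,  82.6281],
       [  1.    ,   0.0007,  -0.0002,   1.1466],
       [ -0.0005,   0.3218,  -0.9468, -70.2359],
       [  0.    ,   0.    ,   0.    ,   1.    ]])}
```

View pics/top0.png

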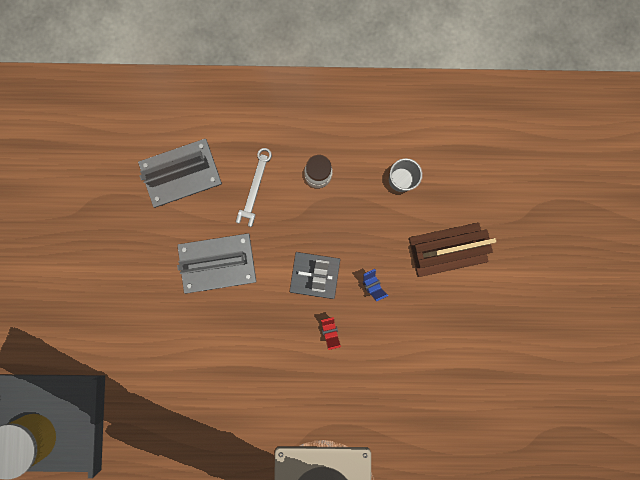

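View pics/scene0.png

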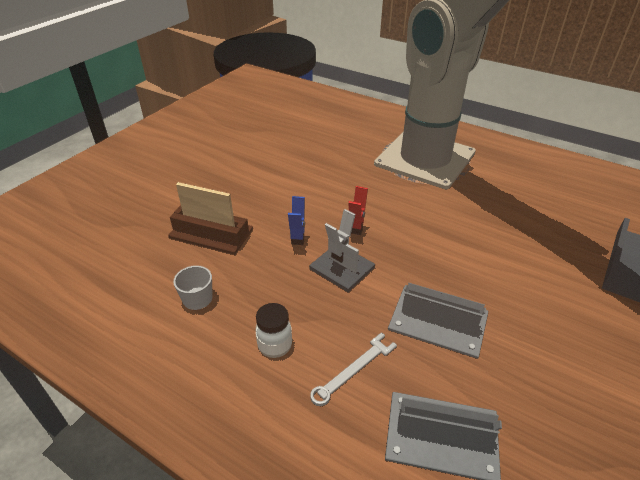

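Top view: the meant stand is at about (216,263), with the clip on its rail at (317,273) and the board in its rack at (465,247). The other stand, at (180,172), lies farther left. The tin is at (402,176), the jar at (318,170) and the wrench at (255,188).

```bash
cat > h.py <<'E'
from cell import ctrl
import cv2,numpy as np
from scipy.spatial.transform import Rotation as R
from scipy.optimize import least_squares
np.set_printoptions(precision=3,suppress=True)
def tool():
    s=ctrl.read_state(); T=np.eye(4); T[:3,:3]=R.from_euler('xyz',s['tool_rot']).as_matrix(); T[:3,3]=s['eef_pos']; return T
def cam(n):
    T=tool(); im=ctrl.get_image(n)
    im['E']=T@im['mount'] if n=='wrist' else im['extrinsics']; return im
def proj(im,P):
    P=np.atleast_2d(P); c=(P-im['E'][:3,3])@im['E'][:3,:3]
    return np.c_[im['cx']+im['fx']*c[:,0]/-c[:,2], im['cy']-im['fy']*c[:,1]/-c[:,2]]
def ray(im,uv,z):
    uv=np.atleast_2d(uv).astype(float); d=np.c_[(uv[:,0]-im['cx'])/im['fx'],-(uv[:,1]-im['cy'])/im['fy'],-np.ones(len(uv))]@im['E'][:3,:3].T
    o=im['E'][:3,3]; return o+d*((np.reshape(z,(-1,1))-o[2])/d[:,2:])
def crop(im,u,v,w=100,h=75,k=4):
    p=im['pixels'][v:v+h,u:u+w,::-1]; p=cv2.resize(p,None,fx=k,fy=k,interpolation=cv2.INTER_CUBIC)
    for i in range(0,w,10): cv2.putText(p,str(u+i) if i%20==0 else '',(i*k,8),0,.3,(0,255,255)); cv2.line(p,(i*k,0),(i*k,3),(0,255,255))
    for i in range(0,h,10): cv2.putText(p,str(v+i),(0,i*k+4),0,.3,(0,255,255))
    return p
E
python3 - <<'E'
from h import *
t=cam('top'); s=cam('scene')
a=np.hstack([crop(t,170,228),crop(t,275,238)]);b=np.hstack([crop(t,403,213),crop(s,160,178)])
cv2.imwrite('pics/c1.png',np.vstack([a,b]))
for n,uv,z in [('stand',(216,264),63),('otherstand',(178,169),63),('rail',(315,275),70),('board',(467,247),110),('tin',(405,173),55),('jar',(318,167),80),('wr',(263,155),5),('wr2',(246,217),5),('bluetop',(372,285),40),('redtop',(329,330),40)]: print(n,ray(t,uv,z))
E
```

```text
stand [[492.882 227.45   63.   ]]
otherstand [[691.676 312.298  63.   ]]
rail [[472.299  21.892  70.   ]]
board [[ 530.874 -278.816  110.   ]]
tin [[ 691.031 -167.524   55.   ]]
jar [[695.521  18.142  80.   ]]
wr [[739.563 140.532   5.   ]]
wr2 [[599.3   175.655   5.   ]]
bluetop [[452.511 -99.744  40.   ]]
redtop [[356.997  -9.174  40.   ]]
```

View pics/c1.png

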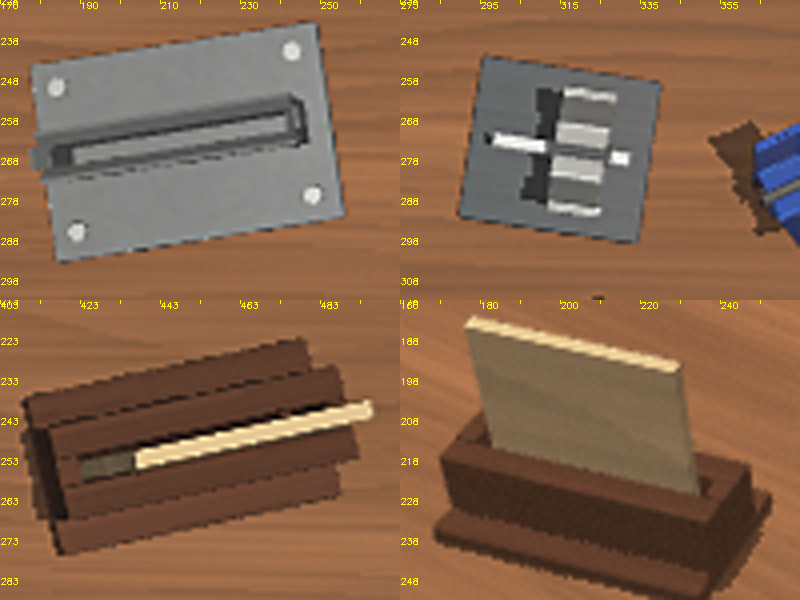

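```bash
python3 - <<'E'
from h import *
t=cam('top'); s=cam('scene')
def rect(n,c,z):
    P=ray(t,c,z); print(n,P.mean(0),'yaw(x-dir of long/ y axis)',[np.arctan2(*(P[i]-P[j])[[1,0]]) for i,j in((1,0),(2,3),(1,2),(0,3))],[np.linalg.norm(P[i]-P[(i+1)%4]) for i in range(4)])
rect('stand',[(178,244.5),(249,234),(255.7,282),(184.2,293.5)],8)
rect('rail',[(296,252.2),(340.2,258.7),(334.2,298.7),(290,291.7)],12)
P=ray(t,[(437.2,252.7),(496.3,240.3)],119.5); print('board top',P,P.mean(0),np.linalg.norm(P[0]-P[1]),np.arctan2(*(P[1]-P[0])[[1,0]]))
# scene view of the board top corners
q=[(160+470/4,178+23/4),(160+678/4,178+370/4-75)]
print(ray(s,q,119.5),'scene board')
print('clip hinge',ray(t,(320.5,275.8),80)); 
P=ray(t,[(322,261.7),(318.7,290.5)],124);print('lever tops',P,np.linalg.norm(P[0]-P[1]),P.mean(0))
print(tool())
E
```

```text
stand [495.595 237.201   8.   ] yaw(x-dir of long/ y axis) [np.float64(-1.4115349787399283), np.float64(-1.4007809751582756), np.float64(0.15823509449646533), np.float64(0.15593878020030888)] [np.float64(157.58107648051853), np.float64(106.75556786288108), np.float64(157.8409886247281), np.float64(108.45350011870016)]
rail [471.926  21.027  12.   ] yaw(x-dir of long/ y axis) [np.float64(-1.7058150128865885), np.float64(-1.7166308282067166), np.float64(-0.1420361601715454), np.float64(-0.1371568518666572)] [np.float64(97.99481760918029), np.float64(88.26367773905692), np.float64(97.56760309360126), np.float64(87.20645121943436)]
board top [[ 518.354 -216.783  119.5  ]
 [ 544.08  -333.47   119.5  ]] [ 531.217 -275.127  119.5  ] 119.48935916909635 -1.3537965963298961
[[ 437.195 -158.426  119.5  ]
 [ 414.564  -47.194  119.5  ]] scene board
clip hinge [[470.758  10.777  80.   ]]
lever tops [[498.068   9.133 124.   ]
 [442.239  14.994 124.   ]] 56.135703117290426 [470.153  12.063 124.   ]
[[ -0.901   0.434  -0.    281.963]
 [  0.434   0.901  -0.    585.578]
 [  0.     -0.     -1.    303.704]
 [  0.      0.      0.      1.   ]]
```

The top view gives stand (496,237) yaw 0.16, rail (472,21) yaw −0.14, and board top (531,−275) yaw 0.22. The foot sizes and board length match the given sizes. I'll move above the board.

{"op": "send_rows", "data": {"rows": [[[-29.9,-33.4,0.2,0,0,0.45],[-29.9,-33.4,0.2,0,0,0.45],[-29.9,-33.4,0.2,0,0,0.45],[-29.9,-33.4,0.2,0,0,0.45],[-29.9,-33.4,0.2,0,0,0.45],[-59.8,-66.8,0.4,0,0,0.905],[-59.8,-66.8,0.4,0,0,0.905],[-59.8,-66.8,0.4,0,0,0.905],[-59.8,-66.8,0.4,0,0,0.905],[-59.8,-66.8,0.4,0,0,0.905]]], "grip": 0}}

```text
clock: 1.35
eef_pos: [421.1, 103.6, 302.0]
tool_rot: [3.141, -0.0, 1.788]
force: [1.2, 0.5, 0.1]
width: 85.6
gripper_force: 0.0
```

```bash
cat >> h.py <<'E'
def go(p,a,tilt=None):
    "row to reach TCP position p with tool down, closing line at angle a"
    T=tool(); G=np.array([[-np.sin(a),np.cos(a),0],[np.cos(a),np.sin(a),0],[0,0,-1]]).T
    print('at',T[:3,3],'a',np.arctan2(T[1,1],T[0,1]))
    print('row',T[:3,:3].T@(np.array(p)-T[:3,3])/10,R.from_matrix(T[:3,:3].T@G).as_rotvec())
E
python3 -c "
from h import *
go([531,-275,300],.217)"
```

```text
at [421.148 103.59  301.997] a 0.21732694841860659
row [-39.337   2.563   0.196] [ 0.001 -0.     0.   ]
```

{"op": "send_rows", "data": {"rows": [[[-39.3,2.6,0.2,0,0,0],[-39.3,2.6,0.2,0,0,0],[-39.3,2.6,0.2,0,0,0],[-39.3,2.6,0.2,0,0,0],[-39.3,2.6,0.2,0,0,0],[-39.3,2.6,0.2,0,0,0],[-39.3,2.6,0.2,0,0,0],[-39.3,2.6,0.2,0,0,0],[-39.3,2.6,0.2,0,0,0],[-39.3,2.6,0.2,0,0,0]]]}}

```text
clock: 2.35
eef_pos: [530.4, -273.9, 299.2]
tool_rot: [-3.141, -0.0, 1.785]
force: [-0.4, 0.3, 0.4]
width: 85.3
gripper_force: 0.0
```

```bash
python3 -c "
from h import *
go([531,-275,300],.217)
w=cam('wrist');s=cam('scene');np.save('w1E.npy',w['E'])
cv2.imwrite('pics/w1.png',w['pixels'][:,:,::-1])
print(proj(w,[[518.4,-216.8,119.5],[544,-333.5,119.5]]),proj(s,[[518.4,-216.8,119.5],[544,-333.5,119.5]]))
"
```

```text
at [ 530.422 -273.899  299.239] a 0.21462565120345478
row [-0.12   0.033 -0.076] [-0.001 -0.    -0.002]
[[316.142 145.583]
 [316.571 323.107]] [[229.872 194.617]
 [177.982 182.804]]
```

View pics/w1.png

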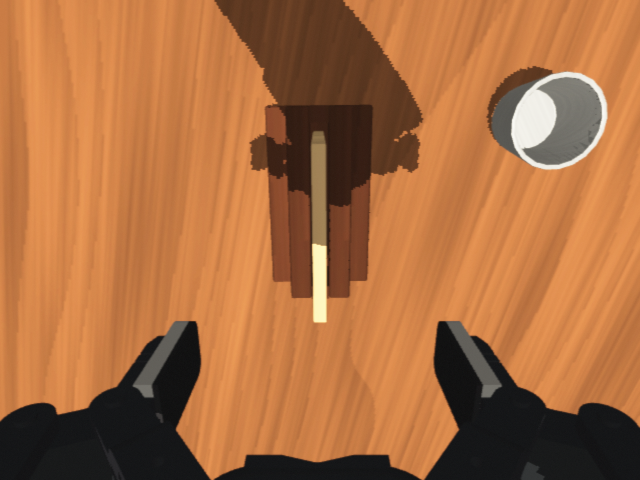

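Wrist view: the top edge runs from (319,143) to (320,322). It sits centred in the trough and nearly upright, about 2 mm to the tool's +y. I'll descend and grasp.

{"op": "send_rows", "data": {"rows": [[[-0.15,0.18,4,0,0,0],[-0.15,0.18,8,0,0,0],[-0.15,0.18,11,0,0,0],[-0.15,0.18,13,0,0,0],[-0.15,0.18,14.1,0,0,0],[-0.15,0.18,14.1,0,0,0],[-0.15,0.18,14.1,0,0,0]]]}}

```text
clock: 3.15
eef_pos: [533.5, -273.6, 159.6]
tool_rot: [3.14, 0.001, 1.789]
force: [0.1, 0.4, -0.2]
width: 85.7
gripper_force: 0.0
```

{"op": "send_rows", "data": {"rows": [[[0,0,0,0,0,0],[0,0,0,0,0,0],[0,0,0,0,0,0],[0,0,0,0,0,0],[0,0,0,0,0,0],[0,0,0,0,0,0],[0,0,0,0,0,0],[0,0,0,0,0,0],[0,0,0,0,0,0],[0,0,0,0,0,0]]], "grip": 255}}

```text
clock: 4.15
eef_pos: [532.8, -274.2, 158.9]
tool_rot: [-3.142, 0.0, 1.788]
force: [-2.0, 0.0, 5.2]
width: 8.3
gripper_force: 59.2
```

{"op": "send_rows", "data": {"rows": [[[0,0,-2,0,0,0],[0,0,-5,0,0,0],[0,0,-9,0,0,0],[0,0,-13,0,0,0],[0,0,-16.5,0,0,0],[0,0,-18,0,0,0],[0,0,-18,0,0,0],[0,0,-18,0,0,0]]]}}

```text
clock: 4.95
eef_pos: [532.7, -273.4, 337.6]
tool_rot: [-3.141, -0.001, 1.788]
force: [-0.0, 0.6, -1.0]
width: 8.1
gripper_force: 58.4
```

```bash
python3 -c "
from h import *
go([495,237,340],.16)
w=cam('wrist');s=cam('scene');t=cam('top')
cv2.imwrite('pics/w2.png',np.hstack([cv2.resize(w['pixels'][180:480,160:480,::-1],(400,375)),crop(s,100,80,100,93)]))
np.savez('m2',w=w['pixels'],s=s['pixels'],T=tool())
"
```

```text
at [ 532.658 -273.366  337.623] a 0.21734794772222293
row [50.648  7.328 -0.184] [-0.001 -0.001  0.057]Traceback (most recent call last):
  File "<string>", line 5, in <module>
    cv2.imwrite('pics/w2.png',np.hstack([cv2.resize(w['pixels'][180:480,160:480,::-1],(400,375)),crop(s,100,80,100,93)]))
                              ~~~~~~~~~^^^^^^^^^^^^^^^^^^^^^^^^^^^^^^^^^^^^^^^^^^^^^^^^^^^^^^^^^^^^^^^^^^^^^^^^^^^^^^^^^
    return _nx.concatenate(arrs, 1, dtype=dtype, casting=casting)
           ~~~~~~~~~~~~~~~^^^^^^^^^^^^^^^^^^^^^^^^^^^^^^^^^^^^^^^
ValueError: all the input array dimensions except for the concatenation axis must match exactly, but along dimension 0, the array at index 0 has size 375 and the array at index 1 has size 372
```

{"op": "send_rows", "data": {"rows": [[[40.3,7,-0.2,0,0,0.057],[40.3,7,-0.2,0,0,0.057],[40.3,7,-0.2,0,0,0.057],[40.3,7,-0.2,0,0,0.057],[40.3,7,-0.2,0,0,0.057],[40.3,7,-0.2,0,0,0.057],[40.3,7,-0.2,0,0,0.057],[40.3,7,-0.2,0,0,0.057],[40.3,7,-0.2,0,0,0.057],[40.3,7,-0.2,0,0,0.057]]]}}

```text
clock: 6.1
eef_pos: [513.8, 137.2, 339.4]
tool_rot: [-3.139, -0.0, 1.736]
force: [0.2, -1.3, 0.5]
width: 8.0
gripper_force: 58.5
```

{"op": "send_rows", "data": {"rows": [[[0,0,0,0,0,0],[0,0,0,0,0,0],[0,0,0,0,0,0]]]}}

```text
clock: 6.4
eef_pos: [514.7, 132.7, 340.6]
tool_rot: [-3.141, 0.001, 1.728]
force: [-0.3, 0.4, -1.2]
width: 8.6
gripper_force: 58.5
```

```bash
python3 -c "
from h import *
go([495,237,340],.16)
w=cam('wrist');np.savez('m2',w=w['pixels'],T=tool(),E=w['E'])
cv2.imwrite('pics/w2.png',crop(w,180,0,300,225,2)) if 0 else cv2.imwrite('pics/w2.png',crop(w,190,0,260,290,2))
a=.16;c=np.array([495.6,237.2,0]);ux=np.array([np.cos(a),np.sin(a),0]);uy=np.array([-np.sin(a),np.cos(a),0])
for z,hx,hy in((8,55,80),(63,5.75,62)): print(proj(w,[c+i*hx*ux+j*hy*uy+[0,0,z] for i,j in((1,1),(-1,1),(-1,-1),(1,-1))]))
"
```

```text
at [514.73  132.713 340.638] a 0.1567142230403282
row [10.609 -0.321  0.058] [-0.     0.001 -0.003]
[[377.501 -28.131]
 [247.333 -27.549]
 [256.929 163.103]
 [370.324 162.665]]
[[319.647 -21.542]
 [303.955 -21.472]
 [306.04  150.599]
 [319.901 150.545]]
```

View pics/w2.png

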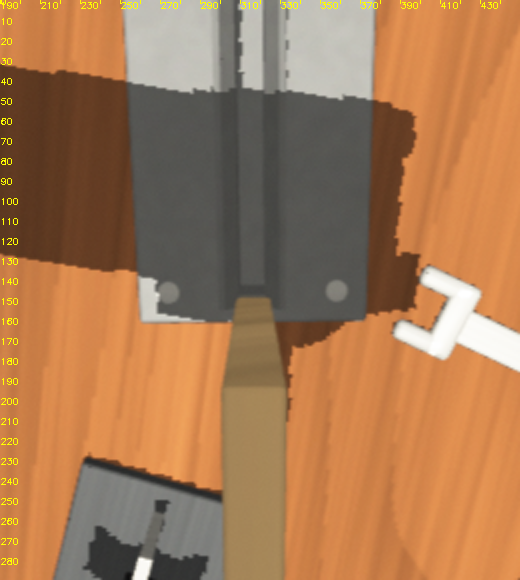

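```bash
python3 - <<'E'
from h import *
m=np.load('m2.npz');T=m['T'];px=m['w'];
w=dict(fx=412.2446,fy=412.2446,cx=316.899,cy=240.4575,E=m['E'])
g=px.astype(float).mean(2)
# plate side edges by row: wood vs grey using saturation
sat=px.max(2).astype(int)-px.min(2)
L,Rr=[],[]
for v in list(range(8,32))+list(range(64,155)):
    ok=np.where(sat[v,240:390]<25)[0]+240
    L.append((ok.min(),v));Rr.append((ok.max(),v))
out=[]
for E in(L,Rr):
    E=np.array(E,float); k=np.polyfit(E[:,1],E[:,0],1); r=E[:,0]-np.polyval(k,E[:,1]); i=abs(r)<2; k=np.polyfit(E[i,1],E[i,0],1); print(k,i.sum())
    out.append(k)
P=ray(w,[(np.polyval(k,v)+(.0 if q==0 else 1.0),v) for q,k in enumerate(out) for v in (10,150)],8)
d=[np.arctan2(*-(P[a+1]-P[a])[[1,0]])-np.pi/2 for a in(0,2)]; print('yaw',d,'width',np.linalg.norm(P[2:]-P[:2],axis=1))
Q=(np.linalg.inv(T)@np.c_[(P[:2]+P[2:])/2,[1,1]].T).T; print('plate centreline in tool',Q)
near=ray(w,[(316.5,160.8)],8); print('near edge tool',(np.linalg.inv(T)@np.r_[near[0],1]))
# board end in tool
M=np.linalg.inv(T)@m['E']
wt=dict(w,E=M)
f=lambda p:np.r_[proj(wt,[p[0],p[1],p[2]])[0]-[317.2,193],proj(wt,[p[0],p[1],p[2]+110])[0]-[316.5,148.5]]
r=least_squares(f,[60,0,39]);print('board end top',r.x,r.fun)
E
```

```text
[  0.054 251.676] 115
[ -0.03  376.617] 115
yaw [np.float64(0.16606280947318042), np.float64(0.16996283781455435)] width [108.495 108.96 ]
plate centreline in tool [[157.612  -0.901 332.636   1.   ]
 [ 38.275   0.4   332.68    1.   ]]
near edge tool [ 27.995   0.439 332.684   1.   ]
board end top [59.441  0.9   40.656] [-0.235  0.     0.452 -0.   ]
```

{"op": "send_rows", "data": {"rows": [[[4,-0.12,0,0,0,-0.011],[8,-0.12,0,0,0,-0.011],[10.8,-0.12,0,0,0,-0.011],[10.8,-0.12,4,0,0,-0.011],[10.8,-0.12,8,0,0,-0.011],[10.8,-0.12,11.2,0,0,-0.011],[10.8,-0.12,11.2,0,0,-0.011],[10.8,-0.12,11.2,0,0,-0.011],[10.8,-0.12,11.2,0,0,-0.011]]]}}

```text
clock: 7.35
eef_pos: [497.5, 241.1, 230.6]
tool_rot: [3.138, -0.001, 1.741]
force: [0.3, 0.3, -1.1]
width: 8.6
gripper_force: 58.6
```

```bash
python3 -c "
from h import *
go([495,237,340],.16)
w=cam('wrist');s=cam('scene');np.savez('m3',w=w['pixels'],T=tool(),E=w['E'])
cv2.imwrite('pics/w3.png',np.hstack([crop(w,260,20,110,200,3),crop(s,380,220,130,120,4)[:600,:470] if 0 else cv2.resize(crop(s,370,200,120,200,3),(360,600))]))
"
```

```text
at [497.5   241.114 230.552] a 0.17012176334733645
row [ -0.352  -0.279 -10.946] [ 0.003 -0.001  0.01 ]
```

View pics/w3.png

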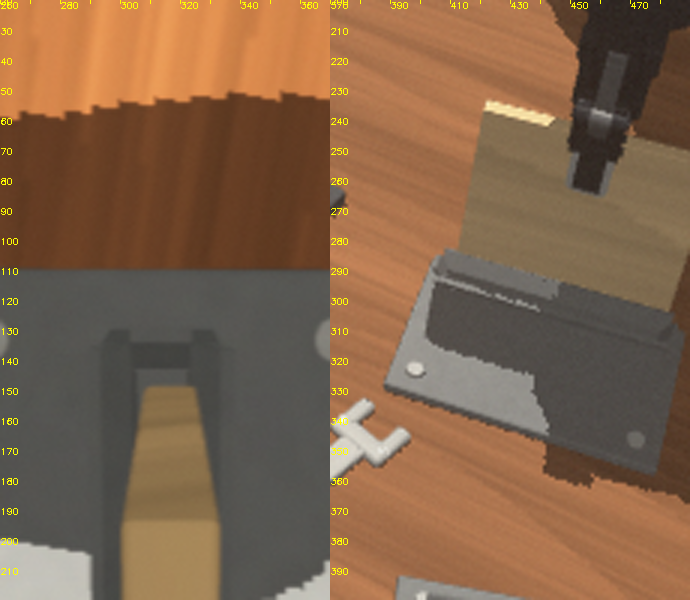

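{"op": "send_rows", "data": {"rows": [[[0,0,0,0,0,0],[0,0,0,0,0,0],[0,0,0,0,0,0]]]}}

```text
clock: 7.75
eef_pos: [496.2, 241.2, 229.1]
tool_rot: [3.141, -0.0, 1.742]
force: [-0.1, 0.1, 0.3]
width: 8.3
gripper_force: 58.6
```

```bash
python3 -c "
from h import *
go([495,237,340],.16)
w=cam('wrist');np.savez('m4',w=w['pixels'],T=tool(),E=w['E'])
g=w['pixels'].astype(int).sum(2)//3
for v in (132,136,140,143,146,152,160): print(v,g[v,288:340])
print(g[100:150,314])
"
```

```text
at [496.216 241.215 229.112] a 0.17107027632275545
row [ -0.391  -0.184 -11.089] [ 0.001 -0.     0.011]
132 [84 85 84 84 85 85 86 85 85 82 74 69 70 68 69 68 70 70 77 83 82 82 84 82
 83 82 82 83 83 83 81 82 84 84 83 83 83 83 79 73 69 68 69 69 69 69 70 79
 83 85 85 86]
136 [85 83 84 84 81 78 77 76 73 71 72 70 71 71 72 71 72 72 69 65 66 66 65 65
 66 66 66 64 66 65 65 67 66 66 65 65 66 65 66 70 73 72 72 71 72 72 69 71
 70 73 75 78]
140 [83 82 83 82 81 81 81 80 75 73 73 72 72 72 73 72 72 73 70 68 66 65 66 67
 66 65 67 66 65 66 65 65 66 65 65 65 65 66 69 72 73 73 73 72 71 73 71 72
 73 78 81 81]
143 [82 83 83 82 81 80 80 80 75 73 73 71 71 71 73 72 72 72 73 72 74 74 74 75
 74 74 74 71 70 69 70 71 71 72 71 71 72 70 70 71 73 72 72 71 72 73 72 73
 74 79 79 81]
146 [82 83 83 83 81 81 82 80 76 73 72 71 71 71 70 72 72 73 70 68 75 83 85 84
 84 84 84 84 84 85 84 84 83 84 85 85 81 70 68 72 71 73 72 72 71 72 71 71
 75 78 81 80]
152 [ 81  81  81  82  80  80  83  80  76  72  70  71  71  71  70  71  71  71
  72  83  97 102 103 103 103 102 102 101 103 102 102 103 102 103 103 103
 100  84  72  71  71  72  70  70  70  71  71  71  74  78  79  79]
160 [ 82  83  82  82  81  81  80  82  78  75  73  72  72  71  72  71  70  74
  90 100 102 101 101 101 100 101 101 101 100 100 100 100 100 101 102 100
 100 100  91  78  72  71  72  71  72  72  73  73  76  80  81  80]
[ 69  67  68  69  68  69  68  68  68  70  79  84  84  86  86  87  87  85
  85  86  86  85  85  85  84  84  84  85  84  84  82  83  82  81  80  66
  66  66  67  67  67  66  64  74  84  85  84  86  91 103]
```

```bash
python3 -c "
from h import *
m=np.load('m4.npz');T=m['T'];Ti=np.linalg.inv(T)
w=dict(fx=412.2446,fy=412.2446,cx=316.899,cy=240.4575,E=m['E'])
for uv,z in(((316.3,143.4),8),((316,135),53),((316,135),63),((316,110),8),((316,148.4),229.1-150.6)): print(uv,z,(Ti@np.r_[ray(w,uv,z)[0],1])[:3])
"
```

```text
(316.3, 143.4) 8 [ 55.653   0.687 220.959]
(316, 135) 53 [ 64.756   0.566 175.961]
(316, 135) 63 [ 65.525   0.584 165.961]
(316, 110) 8 [ 77.666   0.508 220.964]
(316, 148.4) 78.5 [ 59.869   0.602 150.46 ]
```

```bash
python3 -c "
from h import *
m=np.load('m4.npz');T=m['T'];Ti=np.linalg.inv(T)
w=dict(fx=412.2446,fy=412.2446,cx=316.899,cy=240.4575,E=m['E'])
for uv,z in(((316.3,143.4),53),((316,143.4),48),((316,135),8),((316,131.5),8),((301,131),53),((301,131),63)): print(uv,z,(Ti@np.r_[ray(w,uv,z)[0],1])[:3])
t=cam('top');c=np.array([496.6,239,63]);
print(proj(t,[c]))
"
```

```text
(316.3, 143.4) 53 [ 59.986   0.735 175.96 ]
(316, 143.4) 48 [ 59.504   0.551 180.96 ]
(316, 135) 8 [ 61.294   0.487 220.96 ]
(316, 131.5) 8 [ 63.623   0.49  220.961]
(301, 131) 53 [ 67.011  -8.115 175.959]
(301, 131) 63 [ 67.689  -7.745 165.959]
[[210.471 262.146]]
```

{"op": "send_rows", "data": {"rows": [[[-0.2,0,0,0,0,0],[-0.2,0,0,0,0,0],[-0.2,0,1,0,0,0],[-0.2,0,1.8,0,0,0],[-0.2,0,2.4,0,0,0],[-0.2,0,3,0,0,0],[-0.2,0,3.6,0,0,0],[-0.2,0,4.2,0,0,0],[-0.2,0,4.2,0,0,0]]]}}

```text
clock: 8.75
eef_pos: [496.0, 238.9, 185.7]
tool_rot: [-3.14, 0.0, 1.742]
force: [-0.3, 0.1, -0.1]
width: 8.3
gripper_force: 58.6
```

{"op": "send_rows", "data": {"rows": [[[0,0,0.6,0,0,0],[0,0,1.2,0,0,0],[0,0,1.7,0,0,0],[0,0,2.1,0,0,0],[0,0,2.4,0,0,0],[0,0,2.4,0,0,0]]]}}

```text
clock: 9.35
eef_pos: [496.2, 239.0, 162.2]
tool_rot: [-3.141, 0.0, 1.742]
force: [0.1, 1.0, -0.7]
width: 8.0
gripper_force: 58.6
```

{"op": "send_rows", "data": {"rows": [[[0,0,0.15,0,0,0],[0,0,0.3,0,0,0],[0,0,0.4,0,0,0],[0,0,0.45,0,0,0],[0,0,0.45,0,0,0]]]}}

```text
clock: 9.85
eef_pos: [496.5, 239.1, 158.2]
tool_rot: [-3.142, -0.0, 1.742]
force: [0.3, 0.3, -1.4]
width: 8.1
gripper_force: 58.6
```

{"op": "send_rows", "data": {"rows": [[[0,0,0.1,0,0,0],[0,0,0.2,0,0,0],[0,0,0.2,0,0,0]]]}}

```text
clock: 10.15
eef_pos: [496.7, 239.2, 156.9]
tool_rot: [3.141, -0.0, 1.742]
force: [-1.2, -0.7, 6.5]
width: 8.1
gripper_force: 59.6
```

{"op": "send_rows", "data": {"rows": [[[0,0,0.1,0,0,0],[0,0,0.1,0,0,0]]]}}

```text
clock: 10.35
eef_pos: [496.7, 239.2, 156.8]
tool_rot: [3.141, -0.001, 1.742]
force: [-1.9, -1.8, 14.0]
width: 8.4
gripper_force: 60.9
```

{"op": "send_rows", "data": {"rows": [[[0,0,0,0,0,0],[0,0,0,0,0,0],[0,0,0,0,0,0],[0,0,0,0,0,0],[0,0,0,0,0,0],[0,0,0,0,0,0],[0,0,0,0,0,0],[0,0,0,0,0,0]]], "grip": 0}}

```text
clock: 11.15
eef_pos: [496.4, 239.1, 155.1]
tool_rot: [-3.142, -0.0, 1.742]
force: [-0.1, 0.1, -0.1]
width: 85.7
gripper_force: 0.0
```

{"op": "send_rows", "data": {"rows": [[[0,0,-2,0,0,0],[0,0,-6,0,0,0],[0,0,-10,0,0,0],[0,0,-14,0,0,0],[0,0,-15,0,0,0],[0,0,-15,0,0,0],[0,0,-15,0,0,0],[0,0,-15,0,0,0]]]}}

```text
clock: 11.95
eef_pos: [495.5, 238.9, 303.4]
tool_rot: [-3.138, 0.001, 1.742]
force: [0.4, 0.1, -0.5]
width: 85.4
gripper_force: 0.0
```

```bash
python3 -c "
from h import *
go([471,11,290],-.14)
w=cam('wrist');s=cam('scene');np.savez('m5',w=w['pixels'],T=tool(),E=w['E'])
cv2.imwrite('pics/w5.png',np.hstack([crop(w,240,100,160,240,2),crop(s,370,200,130,120,4)[:480]]))
print(proj(s,[[496.6+i*60*-.17,239.1+i*60*.985,118] for i in(-1,1)]), proj(w,[[496.6+i*60*-.17,239.1+i*60*.985,118] for i in(-1,1)]))
"
```

```text
at [495.521 238.855 303.383] a 0.17109174119988044
row [-22.034  -6.291   1.383] [-0.003  0.002  0.311]
[[415.701 266.666]
 [488.154 286.658]] [[318.12  317.108]
 [318.236 141.418]]
```

View pics/w5.png

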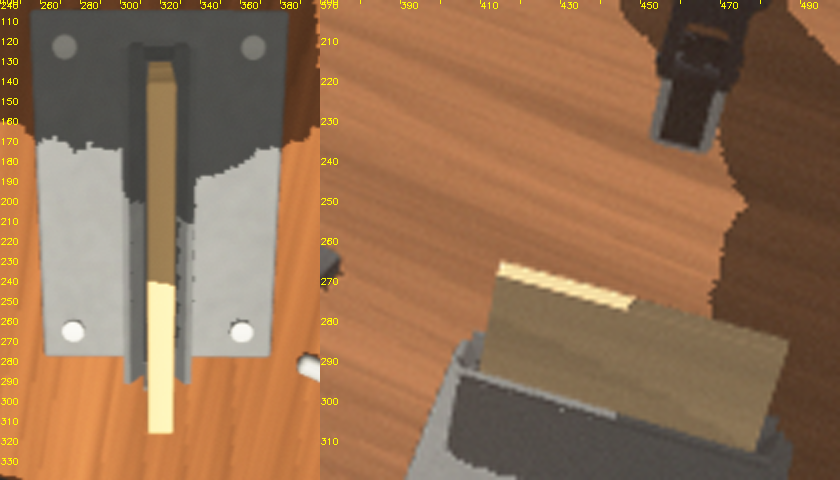

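The board is seated: its top edge runs from (320,140) to (320,316) in the wrist view, as predicted for a top at z=118. Next I'll hover over the clip.

{"op": "send_rows", "data": {"rows": [[[-22.0,-6.2,0.4,0,0,0.311],[-22.0,-6.2,0.4,0,0,0.311],[-22.0,-6.2,0.4,0,0,0.311],[-22.0,-6.2,0.4,0,0,0.311],[-22.0,-6.2,0.4,0,0,0.311],[-22.0,-6.2,0.4,0,0,0.311],[-22.0,-6.2,0.4,0,0,0.311],[-22.0,-6.2,0.4,0,0,0.311]]]}}

```text
clock: 12.85
eef_pos: [472.9, 13.1, 300.7]
tool_rot: [-3.141, -0.0, 1.433]
force: [-0.4, -0.3, -0.0]
width: 85.3
gripper_force: 0.0
```

```bash
python3 -c "
from h import *
go([472,12,290],-.14)
w=cam('wrist');s=cam('scene');np.savez('m6',w=w['pixels'],T=tool(),E=w['E'])
cv2.imwrite('pics/w6.png',crop(w,220,120,200,200,3))
a=-.14;c=np.array([472,12,0]);ux=np.array([np.cos(a),np.sin(a),0]);uy=np.array([-np.sin(a),np.cos(a),0])
for z,hx,hy in((124,31,13),): print(proj(w,[c+i*hx*ux+j*hy*uy+[0,0,z] for i,j in((1,1),(-1,1),(-1,-1),(1,-1))]))
"
```

```text
at [472.887  13.149 300.676] a -0.13802648837867637
row [-0.126 -0.071  1.068] [-0.001 -0.     0.002]
[[364.796 222.972]
 [265.361 222.809]
 [266.925 261.609]
 [363.232 261.771]]
```

View pics/w6.png

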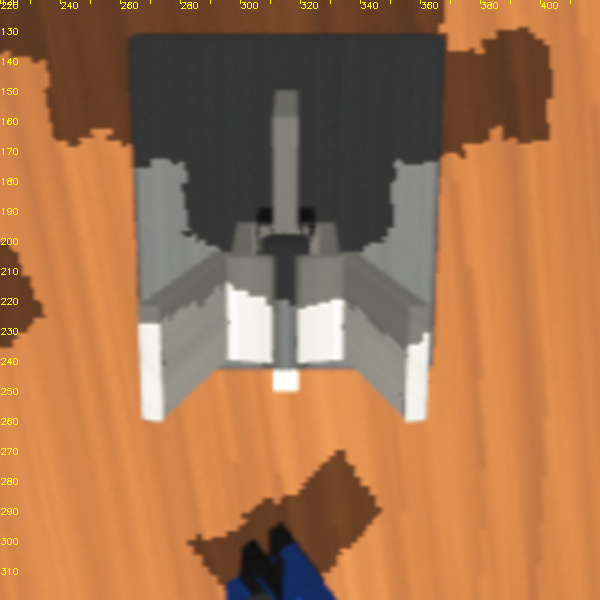

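Lever tops show at u 266.7–274.3 and 355–362.7, v 222–260. That is centred and square to the tool, so I'll descend straddling them and squeeze.

{"op": "send_rows", "data": {"rows": [[[-0.1,-0.2,4,0,0,0],[-0.1,-0.2,8,0,0,0],[-0.1,-0.2,11,0,0,0],[-0.1,-0.2,13,0,0,0],[-0.1,-0.2,13.9,0,0,0],[-0.1,-0.2,13.9,0,0,0],[-0.1,-0.2,13.9,0,0,0],[-0.1,-0.2,13.9,0,0,0]]]}}

```text
clock: 13.75
eef_pos: [471.4, 11.3, 163.2]
tool_rot: [3.139, -0.001, 1.431]
force: [0.3, -1.0, 0.2]
width: 85.5
gripper_force: 0.0
```

```bash
python3 -c "
from h import *
go([470.8,12.5,162],-.14)
w=cam('wrist');cv2.imwrite('pics/w7.png',cv2.resize(w['pixels'][:,:,::-1],(640,480)))
"
```

```text
at [471.396  11.316 163.195] a -0.1395620209845915
row [ 0.109 -0.076  0.119] [ 0.002 -0.001  0.   ]
```

View pics/w7.png

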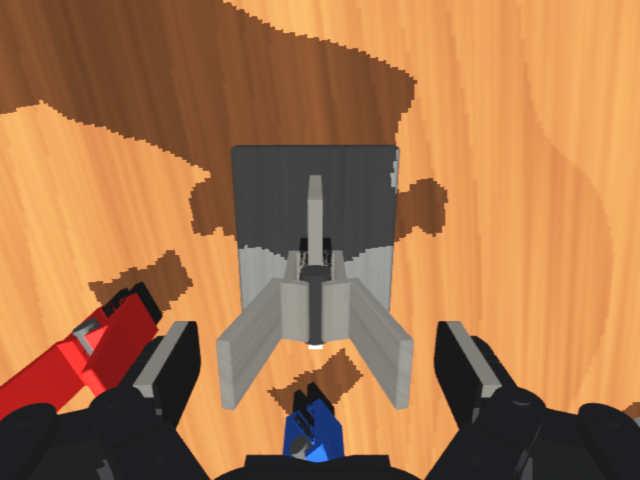

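The levers (217–413) sit centred between the fingers (199–435). Now squeeze.

{"op": "send_rows", "data": {"rows": [[[0.1,0,0.1,0,0,0],[0.1,0,0.1,0,0,0],[0.1,0,0.1,0,0,0],[0.1,0,0.1,0,0,0],[0.1,0,0.1,0,0,0],[0.1,0,0.1,0,0,0],[0.1,0,0.1,0,0,0],[0.1,0,0.1,0,0,0],[0.1,0,0.1,0,0,0],[0.1,0,0.1,0,0,0]]], "grip": 255}}

```text
clock: 14.8
eef_pos: [469.8, 12.4, 163.3]
tool_rot: [-3.14, -0.002, 1.431]
force: [-6.5, 1.1, 26.6]
width: 32.2
gripper_force: 59.9
```

{"op": "send_rows", "data": {"rows": [[[0,0,-0.5,0,0,0],[0,0,-1.5,0,0,0],[0,0,-3,0,0,0],[0,0,-5,0,0,0],[0,0,-7.5,0,0,0],[0,0,-10,0,0,0],[0,0,-11,0,0,0],[0,0,-11,0,0,0],[0,0,-11,0,0,0],[0,0,-11,0,0,0]]]}}

```text
clock: 15.8
eef_pos: [470.1, 12.1, 270.1]
tool_rot: [-3.139, 0.001, 1.431]
force: [-0.3, -0.4, -0.9]
width: 32.8
gripper_force: 60.3
```

```bash
python3 -c "
from h import *
go([496.6,239.1,275],.171)
w=cam('wrist');s=cam('scene');np.savez('m7',w=w['pixels'],T=tool(),E=w['E'])
cv2.imwrite('pics/w8.png',np.hstack([cv2.resize(w['pixels'][140:480,120:520,::-1],(480,408)),crop(s,270,140,100,136,3)]))
for n,u in [('hinge',[0,0,86]),('tipL',[0,-16.5,135]),('tipR',[0,16.5,135])]:
  P=(tool()@np.r_[u,1])[:3]; print(n,P,proj(s,P),proj(w,P))
"
```

```text
at [470.117  12.126 270.083] a -0.14002925378321643
row [22.845 -0.547 -0.503] [-0.002  0.    -0.311]
hinge [470.091  12.002 184.164] [[342.123 192.561]] [[315.93  309.659]]
tipL [453.645  14.289 135.199] [[346.791 209.78 ]] [[285.419 265.816]]
tipR [486.322   9.682 135.129] [[335.709 218.308]] [[346.898 265.793]]
```

View pics/w8.png

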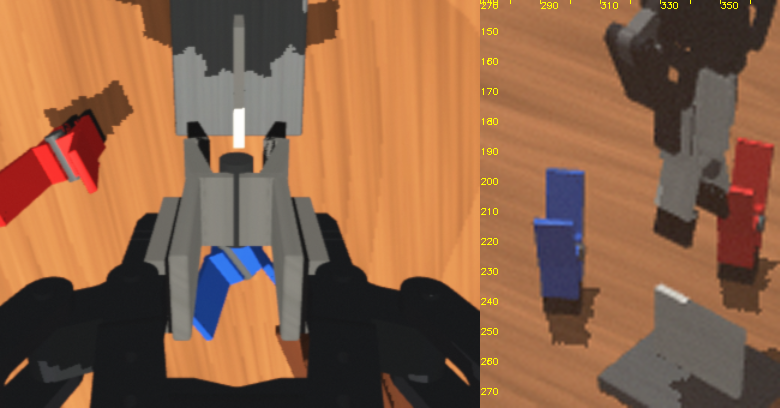

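The clip is held open at 32.8 mm with its levers parallel. The hinge barrel shows at about (316,275) in the wrist view, as predicted for 86 mm ahead of the TCP. I'll carry it above the board.

{"op": "send_rows", "data": {"rows": [[[22.8,-0.5,-1.2,0,0,-0.311],[22.8,-0.5,-1.2,0,0,-0.311],[22.8,-0.5,-1.2,0,0,-0.311],[22.8,-0.5,-1.2,0,0,-0.311],[22.8,-0.5,-1.2,0,0,-0.311],[22.8,-0.5,-1.2,0,0,-0.311],[22.8,-0.5,-1.2,0,0,-0.311],[22.8,-0.5,-1.2,0,0,-0.311],[22.8,-0.5,-1.2,0,0,-0.311],[22.8,-0.5,-1.2,0,0,-0.311]]]}}

```text
clock: 16.9
eef_pos: [497.8, 237.3, 283.2]
tool_rot: [-3.141, 0.0, 1.74]
force: [-0.2, -0.3, -0.8]
width: 32.6
gripper_force: 60.3
```

```bash
python3 -c "
from h import *
go([496.6,239.1,233],.171)
w=cam('wrist');g=w['pixels'].astype(int)
print(proj(w,[[496.6-60*.17,239.1+60*.985,118]]))
for v in range(110,260,15):
  r=g[v,270:370]; m=(r[:,0]-r[:,2]>35)&(r[:,0]-r[:,2]<140); i=np.where(m)[0]+270; print(v,(i.min(),i.max(),len(i)) if len(i) else 0)
cv2.imwrite('pics/w9.png',w['pixels'][60:460,120:520,::-1])
"
```

```text
at [497.846 237.259 283.202] a 0.16884100312883768
row [ 0.204 -0.091  5.02 ] [-0.     0.    -0.002]
[[313.414 141.499]]
110 0
125 0
140 (np.int64(308), np.int64(323), 16)
155 (np.int64(308), np.int64(323), 16)
170 (np.int64(308), np.int64(323), 16)
185 (np.int64(308), np.int64(323), 16)
200 (np.int64(308), np.int64(323), 16)
215 (np.int64(308), np.int64(323), 16)
230 (np.int64(309), np.int64(323), 15)
245 (np.int64(309), np.int64(323), 15)
```

View pics/w9.png

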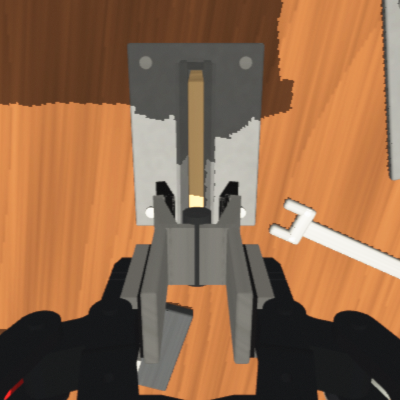

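The board's edge is at u≈316, between the jaw tips (about 284 and 352). I'll nudge y slightly and lower.

{"op": "send_rows", "data": {"rows": [[[0.15,-0.06,0,0,0,0],[0.15,-0.06,1,0,0,0],[0.15,-0.06,2,0,0,0],[0.15,-0.06,3,0,0,0],[0.15,-0.06,4,0,0,0],[0.15,-0.06,4.7,0,0,0],[0.15,-0.06,5,0,0,0],[0.15,-0.06,5,0,0,0],[0.15,-0.06,5,0,0,0],[0.15,-0.06,5,0,0,0]]]}}

```text
clock: 17.95
eef_pos: [497.1, 240.0, 233.6]
tool_rot: [3.141, -0.0, 1.742]
force: [-0.1, -0.5, -0.7]
width: 32.4
gripper_force: 60.3
```

```bash
python3 -c "
from h import *
go([496.6,239.1,233],.171)
w=cam('wrist');g=w['pixels'].astype(int);np.savez('m10',w=w['pixels'],T=tool(),E=w['E'])
for v in range(110,300,15):
  r=g[v,250:390]; m=(r[:,0]-r[:,2]>35)&(r[:,0]-r[:,2]<140); i=np.where(m)[0]+250; print(v,(i.min(),i.max(),len(i)) if len(i) else 0)
T=tool()
for u in ([13,0,86],[13,-16.5,135],[13,16.5,135],[13,-10,114],[13,10,114],[59,.9,115]): print(u,proj(w,(T@np.r_[u,1])[:3]))
for v in (225,235,240,245,250,255,260,265,270): print(v,g[v,274:360:2].sum(1)//3)
s=cam('scene');t=proj(s,[[496.6-13*.17,239.1+13*.985,118]]);print(t)
"
```

```text
at [497.126 240.001 233.593] a 0.17093373575320595
row [-0.08  -0.067  0.059] [ 0.001 -0.    -0.   ]
110 0
125 0
140 0
155 (np.int64(307), np.int64(324), 18)
170 (np.int64(306), np.int64(325), 20)
185 (np.int64(306), np.int64(325), 20)
200 (np.int64(306), np.int64(389), 21)
215 (np.int64(306), np.int64(389), 21)
230 (np.int64(306), np.int64(389), 22)
245 (np.int64(307), np.int64(389), 22)
260 (np.int64(307), np.int64(387), 21)
275 (np.int64(385), np.int64(389), 4)
290 (np.int64(384), np.int64(389), 6)
[13, 0, 86] [[314.67  280.775]]
[13, -16.5, 135] [[283.803 242.243]]
[13, 16.5, 135] [[346.486 242.206]]
[13, -10, 114] [[294.057 256.537]]
[13, 10, 114] [[335.879 256.512]]
[59, 0.9, 115] [[316.782 159.053]]
225 [195 193 194 194 195 195 194 192 192 142  81  78  73  72  72  73  92 129
 133 133 133 133 133 135 135 127  78  71  72  73  79  82 162 192 194 194
 193 194 194 195 194 195 196]
235 [195 196 195 192 192 193 194 193 193 152  84  79  72  73  74  74  93 128
 132 132 133 134 135 135 135 125  79  73  72  73  80  87 172 194 194 194
 192 193 194 194 196 195 196]
240 [196 194 189 185 182
[... 555 characters left out ...]
3  82  92 149 117 116 117 117 106 128
 131 132 132 134 133 134 135 125 108 125 127 128 164 165 186  80  18  19
  18  17  64  99  88  80 128]
260 [105 101 101 101 101 117  95  79  42  90 133 161 120 119 118 116 107 128
 132 132 133 133 133 135 135 122  75 109 127 129 167 170 181  68 110 125
 112 126 107 101 101 100 100]
265 [105 101 101 100 100 101 108 122 114 124 133 160 118 118 118 116 105 127
 131 132 130 131 131 133 135 123  79 123 125 129 166 170 150  98 128 127
 107 100 100 101 102 100 100]
270 [107  99 100 100 101 102 101 102 117 123 127 163 119 116 103  58  45  44
  44  43  45  45  44  44  45  45  44  46  76 134 169 163 149 113 126 110
 101 102 101 100 101 100 101]
[[459.047 278.627]]
```

The jaw tips sit at about u 286 and 346, symmetric about the board (306–325). No contact force is felt, and the edge lies about 29 mm below the hinge and 20 mm above the tips. I'm handing it in.

```bash
python3 -c "
from cell import ctrl
print(ctrl.finish_job())"
```

```text
the job is handed in; nothing more can be done
None
```

The board is seated in the grey stand and released, the clip is held squeezed open around the middle of its top edge with no contact force felt, and the job is handed in at about 18 s; no verdict came back.

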